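# Feed a printed block into the curing cabinet with the push stick

## Task

Take the push stick and, with its notched tip, feed the sticky resin-printed block on its build plate through the sprung flap of the curing cabinet until the plate is fully home on the rubber buffers inside; push gently and do not touch the block or plate with the gripper. Then draw the stick out so that the flap swings shut behind the block, leave the stick lying on the bench, and leave everything else where it is.

Things in the scene. Friction and masses are not known exactly. Their poses are not given: they have to be found in the camera images.
- cabinet: Grey bench-top UV curing cabinet, fixed: 240 deep, 190 wide, 154 high, amber window in its roof, aluminium feed bed in front. Origin on the bench (z = 0) under the middle of the loading mouth, in the plane of the closed flap; x axis = feed direction into the cabinet, z up. Front panel at x = -5 to 0 (a timer knob above the mouth's height sticks out to x = -19). Mouth 78 wide, to 68 above the bench.
- bed (a point): Point on the feed bed's centre line, on its top face 12 above the bench, 90 in front of the flap (cabinet x = -90). Bed 120 wide, starting at cabinet x = -170 and running on inside. Two steel guides, 6 high, stand on it: 74 apart from cabinet x = -10 inward, flaring to 104 apart at x = -165.
- flap (a joint): Steel flap that closes the mouth, 76 wide, hinged along its top edge 72 above the bench, lower edge 18 above the bench, sprung shut. 0 = shut, grows (rad, to 1.5) as it swings inward. About 1 N at its lower edge starts it; it presses some 2 to 3 N on what lies under it. The plate's rear edge must be 54 past the flap's plane before the flap can fall shut behind it.
- plunger (a joint): Brass home-switch plunger (under 1 N) between two rubber buffers (6 N per mm, 6 mm of give, then solid) on the end stop in the cabinet. 0 = free, standing 5 mm out of the buffers; in m, 0.005 when the plate just meets the rubber. The stop is left where the last job needed it: the buffers' face is anywhere from cabinet x = 146 to 174, to be found by feel.
- carrier: White resin-printed housing-block model (78 long, 58 wide, 36 high, flat end walls) stuck centrally on a steel build plate (86 long, 70 wide, 8 thick; 0.32 kg in all), on the feed bed, slightly askew. Origin: centre of the plate's underside; x roughly the feed direction, z up. Push on the rear end wall at x = -39. Uncured: no gripper contact, no push above 20 N. Sliding takes 1 to 10 N.
- stick_mid (a point): Middle of a plywood push stick lying on the bench, half-way up (11 above the bench). 260 long, 22 high, 70 g, top level all along. x axis along it to the notched tip (24 wide, ends at x = +130), z up. Shaft 18 wide; handle 28 wide from x = -70 to -130. Held about 155 behind its tip, 27 over the bench or higher (clear of the guides), it reaches home with the hand outside the cabinet.
- glue: Glue bottle, 42 diameter, 80 high, a bystander. Origin at the centre of its underside.
- study: White study model of a tower block lying on its long side, 90 x 50, 60 high, without a build plate, a bystander. Origin at the centre of its underside.
- jar: Glass jar with a steel cap, 56 diameter, 65 high, a bystander. Origin at the centre of its underside.
- tape: Roll of paper tape lying flat, 84 diameter, 19 high, a bystander. Origin at the centre of its underside.

How it is judged:
On the way, in this order (a step that is already met when the one before it is completed fails the run):
1. the stick drives the block through the flap (value of joint flap above 0.5 rad and contact force between stick and carrier above 0.3 N), for 0.1 s.
2. the plate is home on the buffers (value of joint plunger above 0.0045 m), for 0.2 s.
At the end, for the whole second after the job is handed in: The plate rests home inside the cabinet (within 2 mm of the buffers: plunger pressed 3 mm or more), the flap is shut behind it (within 0.06 rad), and the stick lies still and released, flat on the bench top, not on the feed bed (value of joint plunger above 0.003 m and value of joint flap below 0.06 rad and x of carrier in the frame of cabinet above 0.09 m and linear speed of carrier below 0.01 m/s and height (world z) of stick_mid below 0.016 m and linear speed of stick below 0.02 m/s); the robot touches nothing.
It fails at once if the stick pushes the uncured block harder than 20 N (contact force between stick and carrier above 20 N).
It fails at once if the gripper touches the uncured block or its plate (contact force between the fingers and carrier above 0.5 N).
It fails at once if the glue bottle, study model, jar or tape is disturbed (moved more than 30 mm) (distance of any of glue, study, jar, tape from where it was at the start of the episode above 0.03 m).
It also fails if it takes over 64 s, if anything falls off the work surface, if the arm or the gripper's body presses on something with over 40 N, if the wrist force passes 120 N, or if a joint passes its speed limit or range.

## Robot

A 6-joint arm with a two-finger parallel gripper is mounted at the origin on the work surface. World frame = base frame: x ahead of the robot, y to its left, z up, the work surface at z = 0. Lengths are in m, angles in rad, forces in N, time in s.
With the tool pointing down it reaches from about 0.3 to 0.775 m from the base axis. Payload 14.6 kg.
Tool frame: the origin (TCP) lies at the very end of the fingers, on their centre line; the grasp point (between the pads) lies 19 mm behind it; x points along the fingers, z is the direction in which the jaws open and shut, and the axes are right-handed (so a half turn about x gives the same grasp; the last joint's range is limited). The gripper opens to 94 mm and grips with 3 to 60 N. Pads are 16 mm wide; open, the fingers measure 119 mm over their backs; the gripper's body (75 mm by 177 mm) begins 78 mm behind the grasp point.
Start: joints at [1.18, 0.3, 1.521, -0, 1.321, -0.067], TCP at [0.175, 0.521, 0.205] pointing down, gripper open.
Joint ranges: [-3.03, 3.03], [-0.79, 2.21], [0.23, 2.52], [-1.04, 4.18], [0, 3.07], [-2.55, 2.55]. Speed limits (rad/s): [2.22, 2.22, 2.57, 3.14, 3.14, 3.14].

## Interface

Orientations are given as [roll, pitch, yaw] about the fixed x, y, z axes, in that order (R = Rz(yaw) Ry(pitch) Rx(roll)).
In Python, from station import ctrl gives the robot as it stands. The module is installed in compiled form; this text tells all that it offers.
- The arm moves only by the tool servo_tool, never from a script. Its argument "motion" is one flat list of numbers, 4 for each row, row after row: the shift along the tool's x, y, z in mm, then the turn about the tool's x in degrees. In form: [dx, dy, dz, roll, dx, dy, dz, roll, ...]. A call has 1 to 20 rows; each row is the pose to reach, as a shift and turn from the pose commanded when the call began, along the tool's axes at that moment; what a row does not reach only later rows make up. A row lasts 1/8 s, in which the tool goes at most 62.5 mm and 10.7 degrees, less where a joint would pass 70% of its speed; a pose out of reach is approached as far as the arm can. A call with a gripper value outside its range is refused whole. "gripper" is the opening, from 0 (shut) to 1 (fully open), set as the call begins (left out, the last holds). The fingers move at their own pace and stop on an object; "force" is the grip in N (left out, the last holds). Time passes only in rows, so rows that repeat a pose let the fingers close. It gives the time, the measured TCP pose, the force and the opening at its end, in the units of the state.
- ctrl.get_obs(): the state, without advancing time (a new reading comes with each control period).
- ctrl.camera(name): name is "side" or "top"; returns a dict with "color" (480x640x3 uint8, red, green, blue), "z_map" (480x640 float32, m along the optical axis (not along the pixel's ray), 0 where there is no reading), "fx", "fy", "cx", "cy" (pixels), "rvec" (rotation vector, rad) and "tvec" (3), from world to camera coordinates, as OpenCV has them. Camera axes: x right, y down, z forward; pixel columns grow to the right and rows downward; lengths in m; the calibration is good to about 2 mm. A picture is of the moment at which its call begins.
- ctrl.hand_in(): hands the job in, once; it reports no verdict.
The state is a dict: "time_s": time; "qpos": joint angles; "joint_vel": joint speeds; "tau": joint torques, N m; "ee_pos": TCP position; "eef_rot": TCP orientation; "force": force on the tool from outside, world axes, zero at the start; "moment": the same for the moment, N m; "grip_width": finger opening in m.
Only numpy, scipy, OpenCV 4.12 (cv2) and the standard library are available. Lean on these libraries where they do the work, as an engineer would, in place of code of your own. Each camera call takes 0.05 s, during which the arm holds its last target.

## Working session

There is one attempt and no reset: what is moved stays moved. The work goes in short steps, Python scripts to look and compute and a tool call to move; the robot and the scene stay as the last step left them, time stands still between calls to the robot, and variables do not carry over. Pictures are saved under pics/ and viewed, and the job is handed in when it is done.

Besides the shell and the picture viewer there is one more tool, called after ">>>" as a command line: name --argument value ..., lists and objects as JSON in quotes. servo_tool: Moves the arm, as the interface text tells. Its arguments: {"type":"object","properties":{"motion":{"type":"array","items":{"type":"number"}},"gripper":{"type":"number"},"force":{"type":"number"}},"required":["motion"]}

```bash
mkdir -p pics; cat > h.py <<'E'
import numpy as np, cv2
from station import ctrl
def cam(n):
    c=ctrl.camera(n); R=cv2.Rodrigues(np.array(c['rvec'],float))[0]; return c,R,np.array(c['tvec'],float).ravel()
def onz(c,R,t,uv,z):
    uv=np.atleast_2d(uv).astype(float)
    d=np.c_[(uv[:,0]-c['cx'])/c['fx'],(uv[:,1]-c['cy'])/c['fy'],np.ones(len(uv))]@R
    o=-R.T@t
    return o+d*((z-o[2])/d[:,2])[:,None]
def cloud(c,R,t):
    v,u=np.mgrid[:480,:640]; z=c['z_map']
    p=np.stack([(u-c['cx'])/c['fx']*z,(v-c['cy'])/c['fy']*z,z],-1)
    P=(p-t)@R; P[z==0]=np.nan; return P
def proj(c,R,t,X):
    p=np.atleast_2d(X)@R.T+t; return np.c_[p[:,0]/p[:,2]*c['fx']+c['cx'],p[:,1]/p[:,2]*c['fy']+c['cy']]
E
python3 - <<'E'
from h import *
for n in('top','side'):
    c,R,t=cam(n); cv2.imwrite(f'pics/{n}0.png',c['color'][:,:,::-1]); print(n,-R.T@t,R[2],c['fx'])
    np.savez(f'{n}0.npz',**c)
print(ctrl.get_obs())
E
```

```text
top [ 0.51311874 -0.02140775  1.04230883] [ 0.09752413 -0.03184638 -0.99472351] 449.27640628460944
side [1.03801537 0.43516084 0.86056353] [-0.43375186 -0.4724963  -0.76720699] 494.38312871369277
{'time_s': 0.1, 'qpos': array([ 1.18042218e+00,  3.00414104e-01,  1.52150865e+00, -1.63456240e-05,
        1.32070703e+00, -6.65644917e-02]), 'joint_vel': array([ 0.00069716,  0.00143619, -0.00344983,  0.00032752, -0.00233916,
       -0.00015344]), 'tau': array([-1.39250194e-03, -5.32635033e+01, -3.53281260e+01,  7.08518852e-02,
        2.34775187e-02, -8.57067880e-05]), 'ee_pos': array([0.1748984 , 0.52120364, 0.20494823]), 'eef_rot': array([ 3.09029298,  1.56975907, -1.94590161]), 'force': array([ 0.25144074, -0.40166432,  1.01474235]), 'moment': array([ 0.0375937 , -0.02499988, -0.00822108]), 'grip_width': 0.09428874787568843}
```

View pics/top0.png

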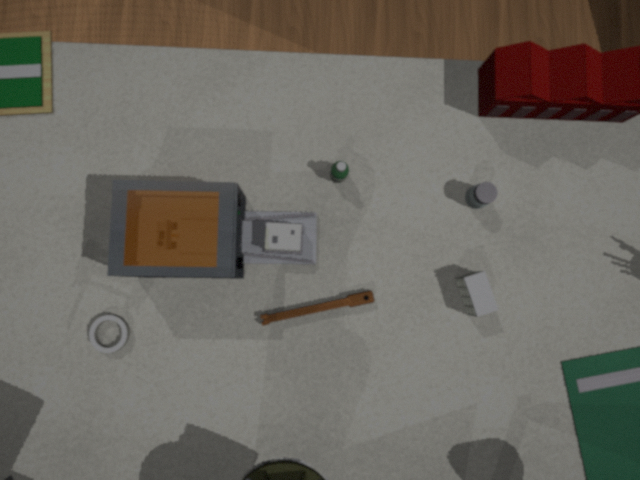

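View pics/side0.png

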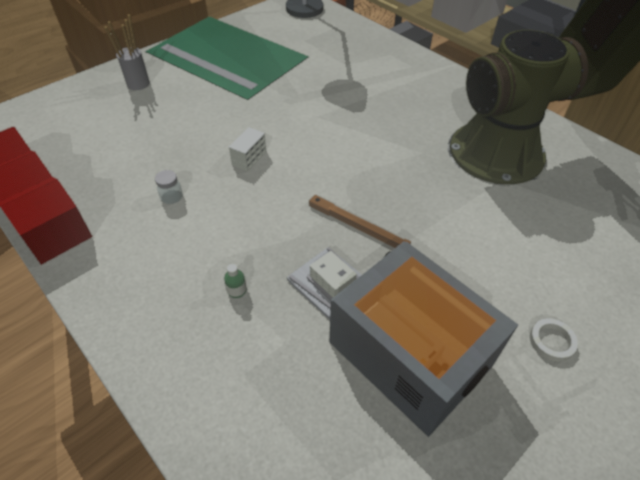

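The top view shows the cabinet at (177,230) feeding to image left. The bed and white block are at (283,237). The stick runs from its tip (265,318) to its handle (368,297). The glue is at (340,172), jar (482,195), study model (478,292) and tape (108,333). Next I measure these positions.

```bash
python3 - <<'E'
from h import *
d=dict(np.load('top0.npz')); c=d; R=cv2.Rodrigues(d['rvec'])[0]; t=d['tvec'].ravel()
print(proj(c,R,t,[[0.4,0,0],[0.4,.3,0],[.7,0,0]]))
P=cloud(c,R,t)
Z=P[:,:,2]
for (u,v) in [(200,150),(115,230),(230,190),(283,237),(310,240),(320,307),(365,297)]: print((u,v),P[v,u].round(4))
def rect(mask,z,name):
    mask=mask.astype(np.uint8); n,l,s,ce=cv2.connectedComponentsWithStats(mask); 
    k=1+np.argmax(s[1:,4]); cs,_=cv2.findContours((l==k).astype(np.uint8),0,2); q=max(cs,key=cv2.contourArea).reshape(-1,2)
    w=onz(c,R,t,q,z)[:,:2]; r=cv2.minAreaRect((w*1000).astype(np.float32)); print(name,s[k,4],r, cv2.boxPoints(r).round(1).tolist()); return l==k
box=np.zeros((480,640),bool);box[170:290,95:255]=1
rect(box&(abs(Z-.154)<.012),.154,'cab')
b=np.zeros((480,640),bool);b[205:268,240:325]=1
rect(b&(abs(Z-.056)<.008),.056,'block')
rect(b&(Z>.006),.012,'bed')
hsv=cv2.cvtColor(c['color'],cv2.COLOR_RGB2HSV)
b=np.zeros((480,640),bool);b[280:335,245:385]=1
m=b&(hsv[:,:,1]>100)&(hsv[:,:,2]>60)
m=rect(m,.022,'stick')
big=cv2.resize(c['color'][160:340,200:400],None,fx=4,fy=3.3,interpolation=cv2.INTER_CUBIC)[:,:,::-1]
cv2.imwrite('pics/crop0.png',cv2.resize(c['color'][190:340,230:390],None,fx=4,fy=4,interpolation=cv2.INTER_CUBIC)[:,:,::-1])
E
```

```text
[[288.8447584  333.6819927 ]
 [156.00296868 330.54435867]
 [293.03373316 203.91853181]]
(200, 150) [0.8211 0.2228 0.0009]
(115, 230) [0.609  0.3439 0.1539]
(230, 190) [0.6966 0.1236 0.1526]
(283, 237) [0.6156 0.0186 0.0546]
(310, 240) [ 0.6148 -0.0419  0.0141]
(320, 307) [ 0.4632 -0.0685  0.0238]
(365, 297) [ 0.4882 -0.1698  0.0225]
cab 12070 ((616.711181640625, 231.04812622070312), (190.21322631835938, 247.08213806152344), 0.7927737832069397) [[519.9000244140625, 353.29998779296875], [523.2999877929688, 106.19999694824219], [713.5, 108.80000305175781], [710.0999755859375, 355.8999938964844]]
block 930 ((617.86279296875, 18.822744369506836), (77.92035675048828, 58.201316833496094), 88.73612976074219) [[587.9000244140625, -19.5], [646.0999755859375, -20.799999237060547], [647.7999877929688, 57.099998474121094], [589.5999755859375, 58.400001525878906]]
bed 4014 ((623.5156860351562, 31.26336669921875), (143.1706085205078, 175.37582397460938), 2.4726274013519287) [[548.2000122070312, 115.80000305175781], [555.7999877929688, -59.400001525878906], [698.7999877929688, -53.29999923706055], [691.2999877929688, 122.0]]
stick 904 ((462.1062316894531, -62.13777160644531), (24.900962829589844, 255.42442321777344), 13.386307716369629) [[420.3999938964844, 59.20000076293945], [479.6000061035156, -189.3000030517578], [503.79998779296875, -183.5], [444.70001220703125, 65.0]]
```

View pics/crop0.png

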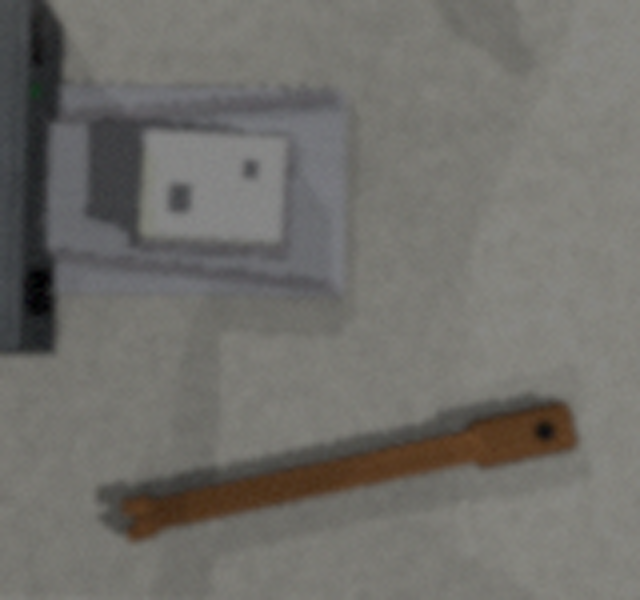

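```bash
cat >> h.py <<'E'
from scipy.spatial.transform import Rotation as Ro
def plan(tgt,head):  # tgt TCP mm world, head deg = stick heading (jaw perpendicular)
    o=ctrl.get_obs(); T=Ro.from_euler('xyz',o['eef_rot']).as_matrix()
    d=T.T@(np.array(tgt)-o['ee_pos']*1000)
    zc=np.degrees(np.arctan2(T[1,2],T[0,2]))
    # tool x down: +roll turns z clockwise seen from above
    dl=(head-90-zc+90)%180-90
    print('pos',(o['ee_pos']*1000).round(1),'jaw yaw',round(zc,2),'d',d.round(1),'roll',round(-dl,2),'or',round(-dl+180,1),round(-dl-180,1),'F',o['force'].round(2),'w',round(o['grip_width'],4),'t',o['time_s'],'q6',o['qpos'][5].round(2),'xaxis',T[:,0].round(4))
E
python3 -c "
from h import *
plan([470.2,-96.2,90],103.4)
T=Ro.from_euler('xyz',ctrl.get_obs()['eef_rot']).as_matrix();print(T.round(3))"
```

```text
pos [174.9 521.2 204.9] jaw yaw 71.45 d [ 115.4 -476.4 -491.2] roll 58.05 or 238.0 -122.0 F [ 0.25 -0.4   1.01] w 0.0943 t 0.1 q6 -0.07 xaxis [-4.e-04 -1.e-03 -1.e+00]
[[-0.    -0.948  0.318]
 [-0.001  0.318  0.948]
 [-1.     0.    -0.001]]
```

>>> servo_tool --motion '[0, -24, -24, 3, 0, -60, -62, 8, 0, -100, -103, 13, 0, -140, -144, 18, 0, -180, -185, 23, 0, -220, -227, 28, 0, -260, -268, 33, 0, -300, -309, 38, 10, -340, -350, 43, 30, -380, -392, 48, 60, -420, -433, 53, 90, -455, -469, 56, 110, -470, -485, 58, 115.4, -476.4, -491.2, 58, 115.4, -476.4, -491.2, 58.05, 115.4, -476.4, -491.2, 58.05]' --gripper 0.7 --force 60

```text
time_s: 2.1
ee_pos: [0.4705, -0.0951, 0.0909]
eef_rot: [-0.451, 1.57, -0.216]
force: [-0.8, 0.8, -0.3]
grip_width: 0.0654
```

```bash
python3 - <<'E'
from h import *
plan([470.2,-96.2,3],103.4)
c,R,t=cam('top'); cv2.imwrite('pics/t1.png',cv2.resize(c['color'][150:390,220:540],None,fx=2.5,fy=2.5)[:,:,::-1])
c,R,t=cam('side'); cv2.imwrite('pics/s1.png',cv2.resize(c['color'][140:380,200:520],None,fx=2.5,fy=2.5)[:,:,::-1])
# side view stick check
hsv=cv2.cvtColor(dict(np.load('side0.npz'))['color'],cv2.COLOR_RGB2HSV)
P=cloud(dict(np.load('side0.npz')),R,t)
m=(hsv[:,:,1]>100)&(hsv[:,:,2]>60); m[:190]=0;m[246:]=0;m[:,:300]=0;m[:,415:]=0
m&=abs(P[:,:,2]-.02)<.008
q=P[m][:,:2]*1000; r=cv2.minAreaRect(q.astype(np.float32)); print(m.sum(),r,cv2.boxPoints(r).round(0).tolist())
E
```

```text
pos [470.5 -95.1  90.9] jaw yaw 13.47 d [87.9 -0.9 -0.6] roll 0.07 or 180.1 -179.9 F [-0.76  0.78 -0.27] w 0.0654 t 2.1 q6 -0.51 xaxis [ 1.1e-03 -2.0e-04 -1.0e+00]
504 ((467.3184509277344, -68.18061065673828), (24.102699279785156, 235.5452423095703), 12.423981666564941) [[430.0, 44.0], [481.0, -186.0], [504.0, -181.0], [454.0, 49.0]]
```

View pics/t1.png

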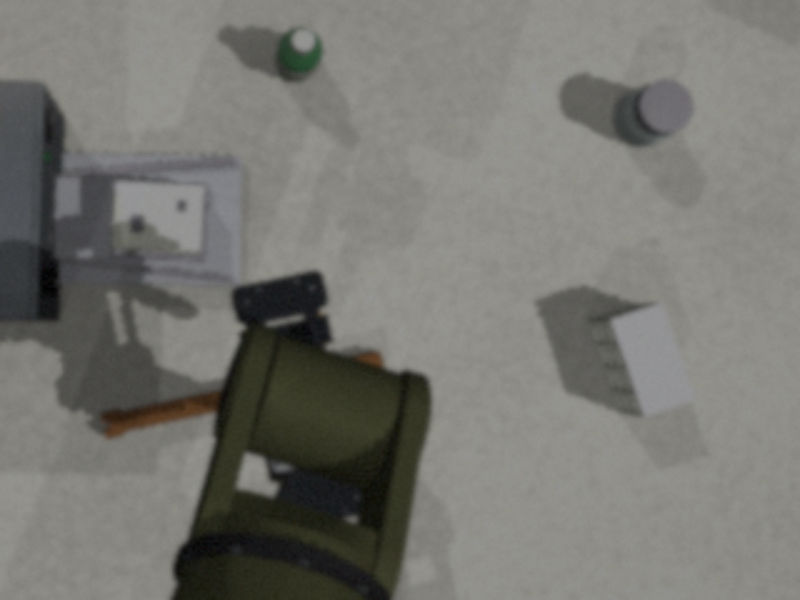

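View pics/s1.png

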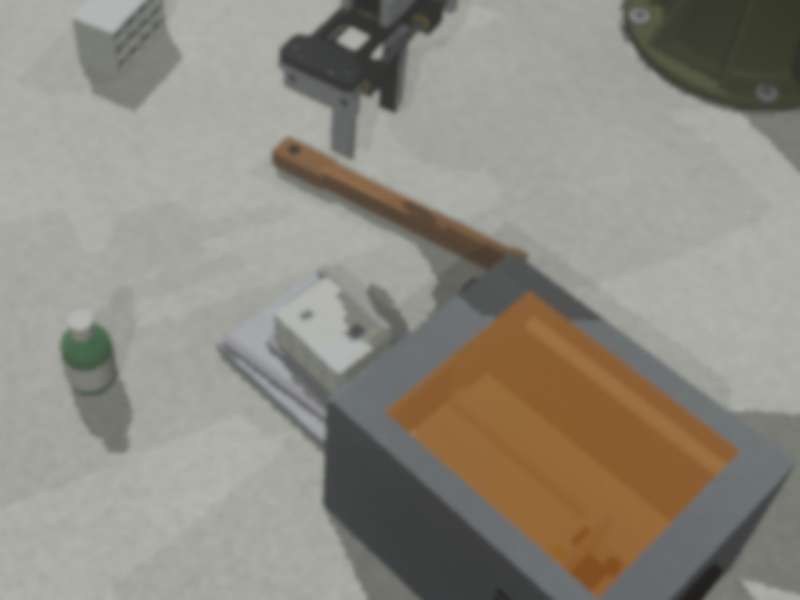

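The fingers stand across the stick: the top crop shows the shaft running under the hand, and the side crop shows the handle end at (285,155). Now I lower the hand and grip.

>>> servo_tool --motion '[20, 0, 0, 0, 45, -1, -0.5, 0, 70, -1, -0.5, 0, 82, -1, -0.5, 0, 88, -1, -0.5, 0, 88, -1, -0.5, 0]'

```text
time_s: 2.95
ee_pos: [0.4703, -0.0969, 0.0024]
eef_rot: [-0.492, 1.57, -0.258]
force: [0.1, 1.8, 0.0]
grip_width: 0.0659
```

>>> servo_tool --motion '[0, 0, 0, 0, 0, 0, 0, 0, 0, 0, 0, 0, 0, 0, 0, 0, 0, 0, 0, 0, 0, 0, 0, 0]' --gripper 0 --force 60

```text
time_s: 3.7
ee_pos: [0.4701, -0.0969, 0.0021]
eef_rot: [-2.816, 1.571, -2.582]
force: [-0.4, 0.2, 0.4]
grip_width: 0.0177
```

```bash
python3 -c "
from h import *
plan([470.2,-96.2,60],103.4)"
```

```text
pos [470.1 -96.9   2.1] jaw yaw 13.4 d [-57.9   0.7   0.3] roll -0.0 or 180.0 -180.0 F [-0.41  0.2   0.44] w 0.0177 t 3.7 q6 -0.51 xaxis [-1.e-04 -0.e+00 -1.e+00]
```

>>> servo_tool --motion '[-10, 0, 0, 0, -40, 0, 0, 0, -70, 0, 0, 0, -88, 0, 0, 0, -88, 0, 0, 0]'

```text
time_s: 4.32
ee_pos: [0.4708, -0.0971, 0.0915]
eef_rot: [-0.505, 1.568, -0.271]
force: [-0.3, -0.1, -1.2]
grip_width: 0.0177
```

```bash
python3 -c "
from h import *
plan([622.8,-230,90],90.8)"
```

```text
pos [470.8 -97.1  91.5] jaw yaw 13.4 d [   2.1 -164.5  117.1] roll 12.6 or 192.6 -167.4 F [-0.26 -0.08 -1.23] w 0.0177 t 4.325 q6 -0.51 xaxis [ 2.8e-03 -8.0e-04 -1.0e+00]
```

>>> servo_tool --motion '[0, -15, 10, 1, 0, -45, 32, 3.5, 0, -80, 57, 6, 0, -115, 82, 9, 0, -145, 103, 11.5, 1, -160, 114, 12.6, 1, -164.5, 117, 12.6, 1, -164.5, 117, 12.6, 1, -164.5, 117, 12.6]'

```text
time_s: 5.45
ee_pos: [0.6216, -0.2293, 0.089]
eef_rot: [2.636, 1.571, 2.65]
force: [-0.0, -0.4, -1.3]
grip_width: 0.0177
```

```bash
python3 - <<'E'
from h import *
plan([622.8,-230,30],90.8)
c,R,t=cam('top'); cv2.imwrite('pics/t2.png',cv2.resize(c['color'][150:390,220:540],None,fx=2.5,fy=2.5)[:,:,::-1])
hsv=cv2.cvtColor(c['color'],cv2.COLOR_RGB2HSV); P=cloud(c,R,t)
m=(hsv[:,:,1]>90)&(hsv[:,:,2]>50)&(P[:,:,1]>-.26)&(P[:,:,1]<.0)&(abs(P[:,:,0]-.62)<.05)&(P[:,:,2]>.085)&(P[:,:,2]<.125)
n,l,s,_=cv2.connectedComponentsWithStats(m.astype(np.uint8)); k=1+np.argmax(s[1:,4]); m=l==k
v,u=np.nonzero(m); w=onz(c,R,t,np.c_[u,v],.110)*1000
print(s[k],np.nanmedian(P[m][:,2]), 'tip y',w[:,1].max(),'y min',w[:,1].min(),np.nanpercentile(P[m][:,2],[5,50,95]))
s=w[w[:,1]<w[:,1].max()-25]; print('x fit',np.polyfit(s[:,1],s[:,0],1), np.degrees(np.arctan(np.polyfit(s[:,1],s[:,0],1)[0])))
z=P[m]; print('z vs y',np.polyfit(z[:,1]*1000,z[:,2]*1000,1))
E
```

```text
pos [ 621.6 -229.3   89. ] jaw yaw 0.83 d [59.  -0.7  1.2] roll 0.03 or 180.0 -180.0 F [-0.02 -0.37 -1.29] w 0.0177 t 5.45 q6 -0.42 xaxis [-3.e-04  1.e-04 -1.e+00]
[322 229  67  11 513] 0.10898889048542276 tip y -64.51276557029061 y min -203.47892897091654 [0.10638383 0.10898889 0.11138961]
x fit [-1.91553364e-02  6.16785069e+02] -1.0973857246239935
z vs y [-8.29751000e-04  1.08836588e+02]
```

View pics/t2.png

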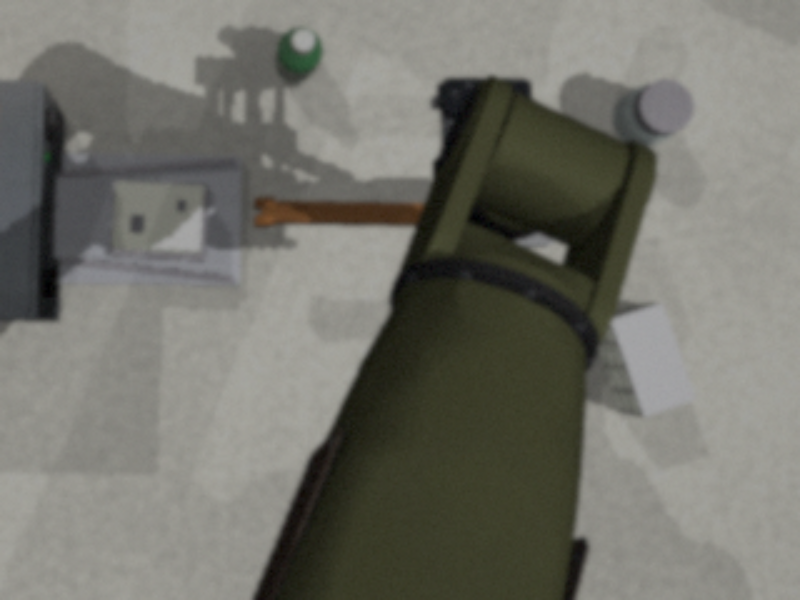

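The stick is level and its tip measured (618,-64) mm, about 1 mm from expected. The block's rear wall centre is at (617,-20). Now I lower the stick and approach.

>>> servo_tool --motion '[15, 0, 0, 0, 35, 0, 0, 0, 52, 0, 0, 0, 59, 0, 0, 0, 59, 0, 0, 0, 59, 8, 0, 0, 59, 18, 0, 0, 59, 26, 0, 0, 59, 30, 0, 0, 59, 30, 0, 0]'

```text
time_s: 6.75
ee_pos: [0.6217, -0.1995, 0.0302]
eef_rot: [-0.45, 1.571, -0.436]
force: [1.1, -0.8, -0.4]
grip_width: 0.0174
```

>>> servo_tool --motion '[0, 2, 0, 0, 0, 4, 0, 0, 0, 6, 0, 0, 0, 8, 0, 0, 0, 10, 0, 0, 0, 12, 0, 0, 0, 14, 0, 0, 0, 16, 0, 0, 0, 18, 0, 0, 0, 20, 0, 0, 0, 22, 0, 0, 0, 24, 0, 0]'

```text
time_s: 8.25
ee_pos: [0.6213, -0.1758, 0.0301]
eef_rot: [-1.704, 1.571, -1.69]
force: [0.6, -1.8, -1.0]
grip_width: 0.0174
```

```bash
python3 - <<'E'
from h import *
plan([622.8,-230,30],90.8)
c,R,t=cam('top'); cv2.imwrite('pics/t3.png',cv2.resize(c['color'][170:320,230:430],None,fx=4,fy=4)[:,:,::-1])
E
```

```text
pos [ 621.3 -175.8   30.1] jaw yaw 0.8 d [  0.1 -54.3   0.8] roll -0.0 or 180.0 -180.0 F [ 0.56 -1.78 -0.97] w 0.0174 t 8.25 q6 -0.35 xaxis [-0.e+00 -1.e-04 -1.e+00]
```

View pics/t3.png

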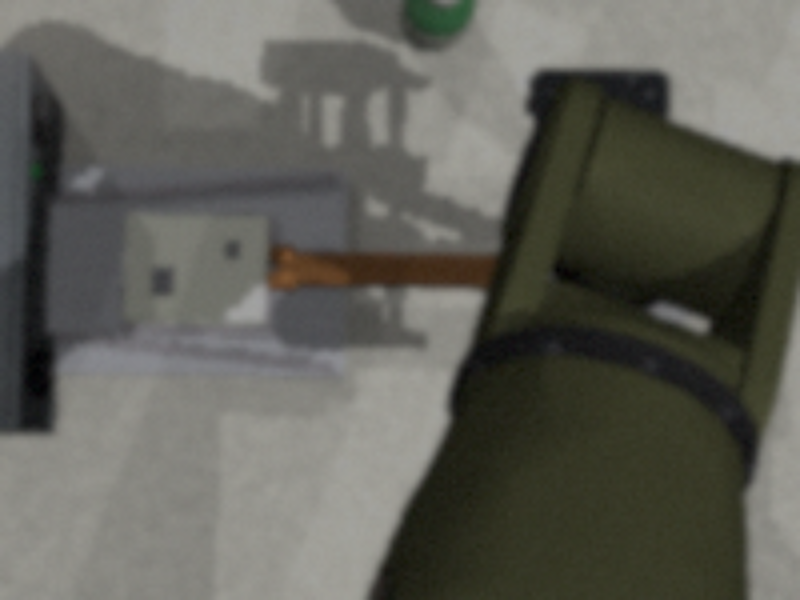

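The tip is on the middle of the rear wall, at about (270,268) in the crop. Pushing on gently.

>>> servo_tool --motion '[0, 2, 0, 0, 0, 4, 0, 0, 0, 7, 0, 0, 0, 10, 0, 0, 0, 13, 0, 0, 0, 16, 0, 0, 0, 19, 0, 0, 0, 22, 0, 0, 0, 25, 0, 0, 0, 28, 0, 0, 0, 31, 0, 0, 0, 33, 0, 0]'

```text
time_s: 9.8
ee_pos: [0.6209, -0.1427, 0.0301]
eef_rot: [-0.046, 1.571, -0.032]
force: [1.1, -3.3, -1.5]
grip_width: 0.0178
```

```bash
python3 - <<'E'
from h import *
plan([620,-100,30],90.8)
c,R,t=cam('top'); cv2.imwrite('pics/t4.png',cv2.resize(c['color'][170:320,230:430],None,fx=4,fy=4)[:,:,::-1])
P=cloud(c,R,t); b=np.zeros((480,640),bool);b[205:268,235:325]=1
hsv=cv2.cvtColor(c['color'],cv2.COLOR_RGB2HSV)
m=b&(abs(P[:,:,2]-.056)<.006)&(hsv[:,:,1]<70)
cs,_=cv2.findContours(m.astype(np.uint8),0,2); q=max(cs,key=cv2.contourArea).reshape(-1,2); r=cv2.minAreaRect((onz(c,R,t,q,.056)[:,:2]*1000).astype(np.float32)); print(r,cv2.boxPoints(r).round(1).tolist())
E
```

```text
pos [ 620.9 -142.7   30.1] jaw yaw 0.8 d [ 0.1 42.7 -0.3] roll -0.0 or 180.0 -180.0 F [ 1.11 -3.32 -1.5 ] w 0.0178 t 9.8 q6 -0.3 xaxis [ 1.e-04 -0.e+00 -1.e+00]
((616.4280395507812, 60.394012451171875), (57.610626220703125, 79.1151123046875), 1.8197059631347656) [[586.4000244140625, 99.0], [588.9000244140625, 19.899999618530273], [646.5, 21.799999237060547], [644.0, 100.80000305175781]]
```

View pics/t4.png

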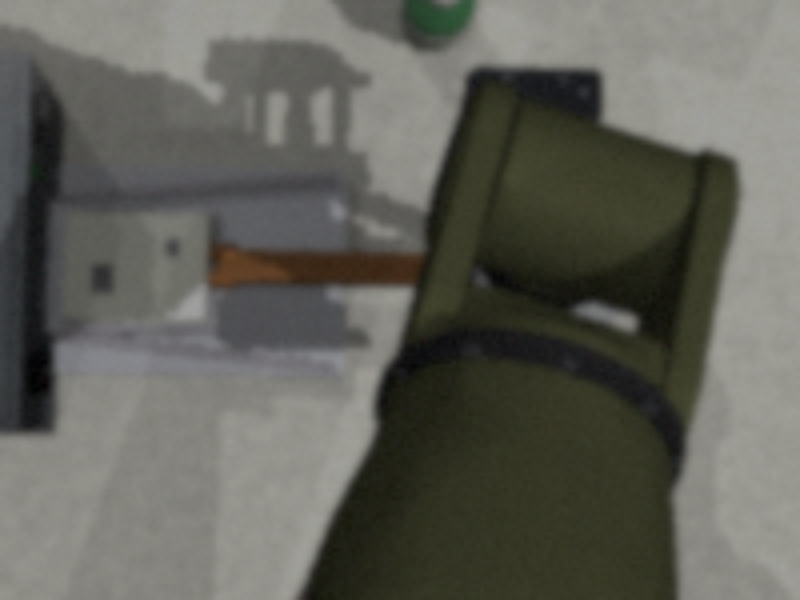

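>>> servo_tool --motion '[0, 2, 0, 0, 0, 4, 0, 0, 0, 6, 0.5, 0, 0, 8, 0.5, 0, 0, 10, 1, 0, 0, 12, 1, 0, 0, 14, 1, 0, 0, 16, 1, 0, 0, 18, 1, 0, 0, 20, 1, 0]'

```text
time_s: 11.1
ee_pos: [0.6216, -0.1233, 0.0301]
eef_rot: [-1.276, 1.57, -1.262]
force: [0.8, -7.4, -0.2]
grip_width: 0.0176
```

>>> servo_tool --motion '[0, 2, 0, 0, 0, 4, 0, 0, 0, 6, 0, 0, 0, 8, 0, 0, 0, 10, 0, 0, 0, 12, 0, 0, 0, 14, 0, 0, 0, 16, 0, 0, 0, 18, 0, 0, 0, 20, 0, 0]'

```text
time_s: 12.35
ee_pos: [0.6213, -0.1037, 0.0302]
eef_rot: [-1.3, 1.569, -1.287]
force: [0.8, -9.6, -1.0]
grip_width: 0.0175
```

>>> servo_tool --motion '[0, 2, 0, 0, 0, 4, 0, 0, 0, 6, 0, 0, 0, 8, 0, 0, 0, 10, 0, 0, 0, 12, 0, 0, 0, 14, 0, 0, 0, 16, 0, 0, 0, 18, 0, 0, 0, 20, 0, 0]'

```text
time_s: 13.6
ee_pos: [0.621, -0.0833, 0.0301]
eef_rot: [-1.446, 1.57, -1.432]
force: [0.7, -6.8, -0.8]
grip_width: 0.0176
```

```bash
python3 - <<'E'
from h import *
plan([620,-100,30],90.8)
c,R,t=cam('top'); cv2.imwrite('pics/t5.png',cv2.resize(c['color'][150:300,100:300],None,fx=4,fy=4)[:,:,::-1])
c,R,t=cam('side'); cv2.imwrite('pics/s5.png',cv2.resize(c['color'][230:440,260:540],None,fx=2.8,fy=2.8)[:,:,::-1])
E
```

```text
pos [621.  -83.3  30.1] jaw yaw 0.79 d [  0.1 -16.7  -1.2] roll -0.01 or 180.0 -180.0 F [ 0.68 -6.85 -0.85] w 0.0176 t 13.6 q6 -0.2 xaxis [ 1.e-04 -8.e-04 -1.e+00]
```

View pics/t5.png

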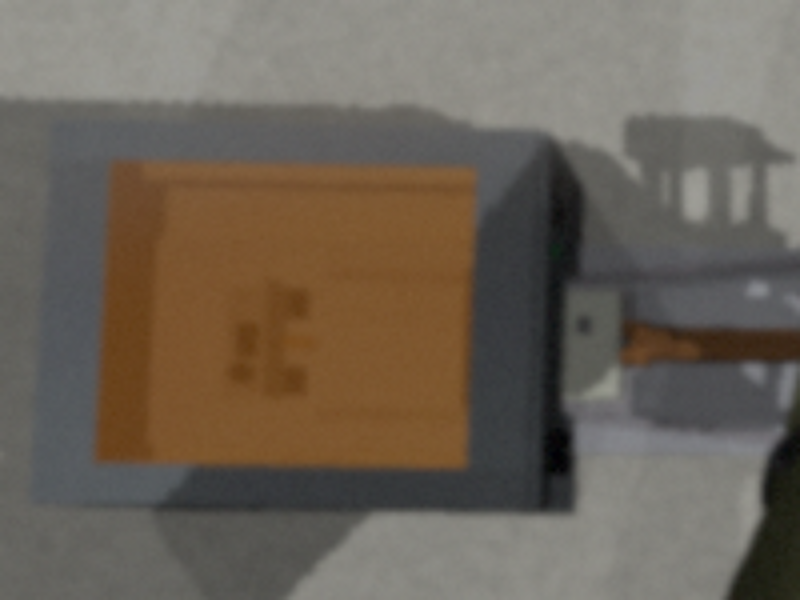

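View pics/s5.png

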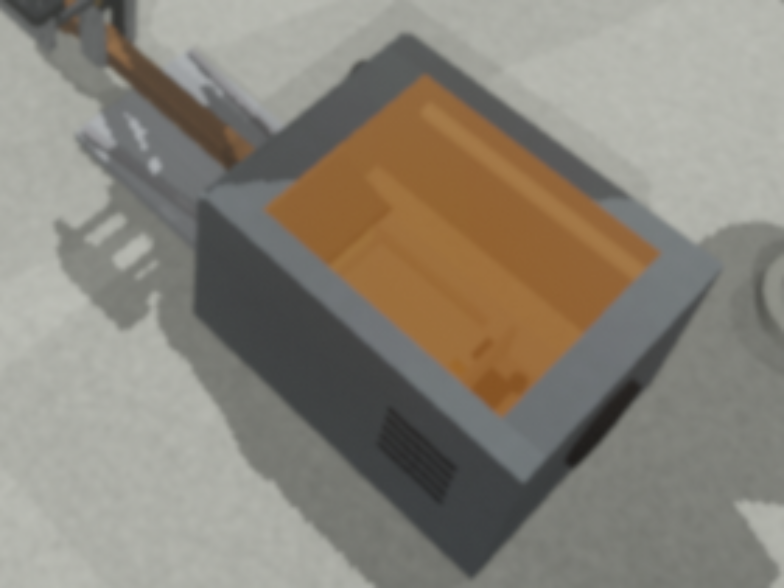

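The buffers can be seen through the amber roof, at about (292,300) and (292,378) in the top crop. I'll estimate where their face is as a cross-check.

```bash
python3 - <<'E'
from h import *
c,R,t=cam('top')
for z in(.016,.024,.032):
  w=onz(c,R,t,[[100+311/4,150+300/4],[100+311/4,150+380/4],[100+318/4,150+340/4]],z)*1000; print(z,w.round(1)[:,:2].tolist(), 'cab x',(w[:,1]-112).round(0))
E
```

```text
0.016 [[639.8, 260.5], [594.0, 257.9], [617.0, 255.3]] cab x [149. 146. 143.]
0.024 [[638.8, 258.3], [593.4, 255.8], [616.2, 253.1]] cab x [146. 144. 141.]
0.032 [[637.8, 256.1], [592.8, 253.6], [615.4, 251.0]] cab x [144. 142. 139.]
```

>>> servo_tool --motion '[0, 2, 0, 0, 0, 4, 0, 0, 0, 6, 0, 0, 0, 8, 0, 0, 0, 10, 0, 0, 0, 12, 0, 0, 0, 14, 0, 0, 0, 16, 0, 0, 0, 18, 0, 0, 0, 20, 0, 0]'

```text
time_s: 15.0
ee_pos: [0.6207, -0.0631, 0.0301]
eef_rot: [-1.57, 1.57, -1.556]
force: [1.2, -5.3, -1.2]
grip_width: 0.0173
```

>>> servo_tool --motion '[0, 2, 0, 0, 0, 4, 0, 0, 0, 6, 0, 0, 0, 8, 0, 0, 0, 10, 0, 0, 0, 12, 0, 0, 0, 14, 0, 0, 0, 16, 0, 0, 0, 18, 0, 0, 0, 20, 0, 0]'

```text
time_s: 16.25
ee_pos: [0.6204, -0.0431, 0.0301]
eef_rot: [-1.655, 1.57, -1.642]
force: [-0.4, -5.8, -0.9]
grip_width: 0.0179
```

>>> servo_tool --motion '[0, 2, 0, 0, 0, 4, 0, 0, 0, 6, 0, 0, 0, 8, 0, 0, 0, 10, 0, 0, 0, 12, 0, 0, 0, 14, 0, 0, 0, 16, 0, 0, 0, 18, 0, 0, 0, 20, 0, 0]'

```text
time_s: 17.5
ee_pos: [0.6201, -0.0231, 0.0301]
eef_rot: [-1.826, 1.57, -1.812]
force: [0.7, -5.6, -0.7]
grip_width: 0.0176
```

```bash
python3 - <<'E'
from h import *
plan([620,-100,30],90.8)
c,R,t=cam('top'); cv2.imwrite('pics/t6.png',cv2.resize(c['color'][150:300,100:300],None,fx=4,fy=4)[:,:,::-1])
E
```

```text
pos [620.1 -23.1  30.1] jaw yaw 0.8 d [  0.1 -76.9  -1.1] roll -0.0 or 180.0 -180.0 F [ 0.73 -5.63 -0.67] w 0.0176 t 17.5 q6 -0.11 xaxis [-1.e-04 -6.e-04 -1.e+00]
```

View pics/t6.png

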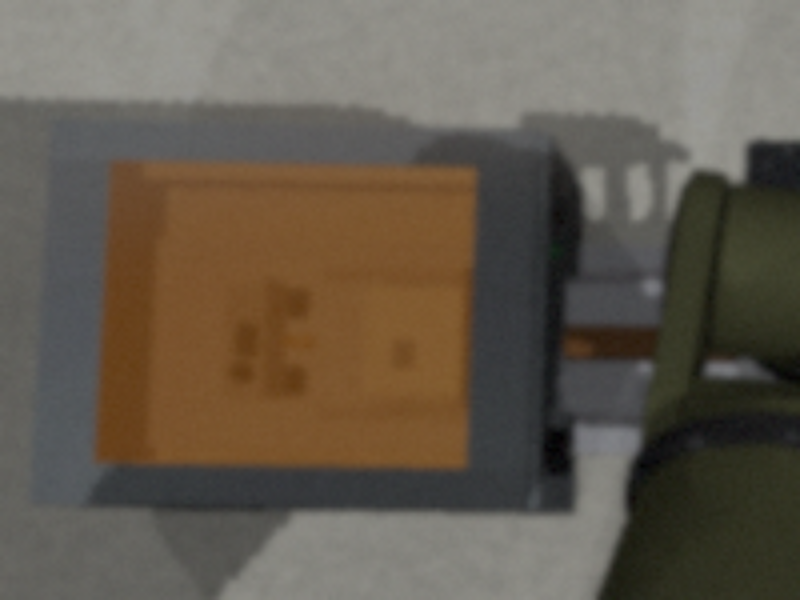

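The block is inside: its front edge is at about (360,340) in the crop, and the buffers are about 35 mm ahead.

>>> servo_tool --motion '[0, 2, 0, 0, 0, 4, 0, 0, 0, 6, 0, 0, 0, 8, 0, 0, 0, 10, 0, 0, 0, 12, 0, 0, 0, 14, 0, 0, 0, 16, 0, 0, 0, 18, 0, 0, 0, 20, 0, 0]'

```text
time_s: 18.8
ee_pos: [0.6198, -0.0031, 0.03]
eef_rot: [-1.898, 1.57, -1.884]
force: [0.5, -5.7, 0.4]
grip_width: 0.0174
```

>>> servo_tool --motion '[0, 1, 0, 0, 0, 2, 0, 0, 0, 3, 0, 0, 0, 4, 0, 0]'

```text
time_s: 19.3
ee_pos: [0.6197, 0.001, 0.0299]
eef_rot: [-2.503, 1.57, -2.489]
force: [0.4, -3.5, -2.1]
grip_width: 0.0173
```

>>> servo_tool --motion '[0, 1, 0, 0, 0, 2, 0, 0, 0, 3, 0, 0, 0, 3, 0, 0]'

```text
time_s: 19.8
ee_pos: [0.6197, 0.0043, 0.03]
eef_rot: [2.575, 1.571, 2.589]
force: [0.5, -2.7, -3.9]
grip_width: 0.0178
```

```bash
python3 - <<'E'
from h import *
plan([620,-100,30],90.8)
c,R,t=cam('top'); cv2.imwrite('pics/t7.png',cv2.resize(c['color'][180:280,140:260],None,fx=6,fy=6)[:,:,::-1])
E
```

```text
pos [619.7   4.3  30. ] jaw yaw 0.8 d [  -0.  -104.3   -1.2] roll 0.0 or 180.0 -180.0 F [ 0.47 -2.71 -3.88] w 0.0178 t 19.8 q6 -0.07 xaxis [-2.e-04  1.e-04 -1.e+00]
```

View pics/t7.png

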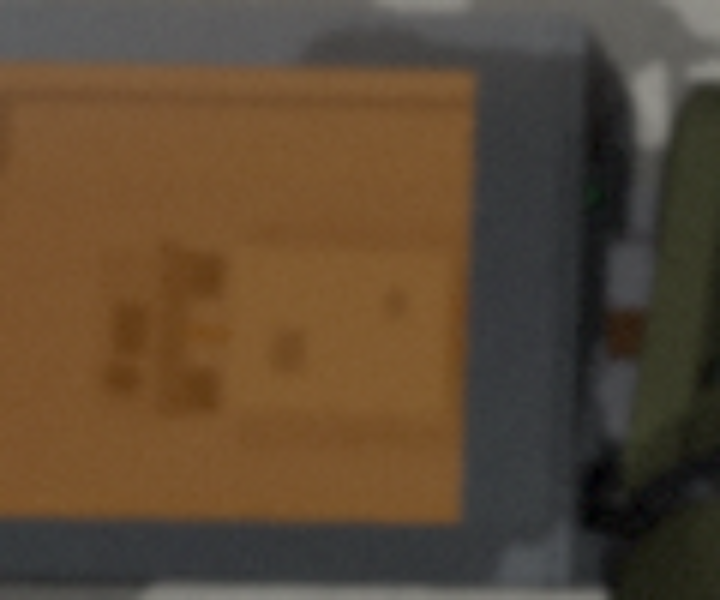

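>>> servo_tool --motion '[0, 1, 0, 0, 0, 2, 0, 0, 0, 3, 0, 0, 0, 3, 0, 0]'

```text
time_s: 20.35
ee_pos: [0.6197, 0.0073, 0.03]
eef_rot: [2.062, 1.571, 2.076]
force: [-0.0, -2.5, -3.3]
grip_width: 0.0175
```

>>> servo_tool --motion '[0, 1, 0, 0, 0, 2, 0, 0, 0, 2, 0, 0]'

```text
time_s: 20.72
ee_pos: [0.6197, 0.0093, 0.03]
eef_rot: [1.559, 1.571, 1.573]
force: [0.4, -1.8, -2.7]
grip_width: 0.0171
```

>>> servo_tool --motion '[0, 1, 0, 0, 0, 1, 0, 0]'

```text
time_s: 20.98
ee_pos: [0.6197, 0.0103, 0.03]
eef_rot: [2.056, 1.571, 2.07]
force: [0.6, -2.6, -2.2]
grip_width: 0.0173
```

>>> servo_tool --motion '[0, 1, 0, 0, 0, 2, 0, 0]'

```text
time_s: 21.22
ee_pos: [0.6197, 0.0122, 0.03]
eef_rot: [-1.294, 1.571, -1.28]
force: [0.4, -4.0, -3.1]
grip_width: 0.0177
```

>>> servo_tool --motion '[0, 1, 0, 0, 0, 2, 0, 0]'

```text
time_s: 21.48
ee_pos: [0.6196, 0.0142, 0.03]
eef_rot: [-1.534, 1.571, -1.52]
force: [0.7, -3.7, -4.0]
grip_width: 0.0175
```

>>> servo_tool --motion '[0, 1, 0, 0, 0, 1, 0, 0]'

```text
time_s: 21.72
ee_pos: [0.6196, 0.0153, 0.03]
eef_rot: [2.057, 1.571, 2.071]
force: [-0.2, -2.4, -2.8]
grip_width: 0.0175
```

>>> servo_tool --motion '[0, 1, 0, 0, 0, 2, 0, 0]'

```text
time_s: 21.98
ee_pos: [0.6197, 0.0167, 0.0301]
eef_rot: [-1.356, 1.57, -1.342]
force: [-0.4, -8.4, -2.1]
grip_width: 0.0173
```

>>> servo_tool --motion '[0, 1, 0, 0]'

```text
time_s: 22.1
ee_pos: [0.6197, 0.0173, 0.0302]
eef_rot: [-1.429, 1.57, -1.415]
force: [-0.4, -11.2, -2.3]
grip_width: 0.0171
```

>>> servo_tool --motion '[0, 1, 0, 0]'

```text
time_s: 22.22
ee_pos: [0.6197, 0.0178, 0.0303]
eef_rot: [-1.372, 1.569, -1.359]
force: [-0.2, -15.1, -1.6]
grip_width: 0.0176
```

```bash
python3 - <<'E'
from h import *
plan([620,-100,30],90.8)
c,R,t=cam('top'); cv2.imwrite('pics/t8.png',cv2.resize(c['color'][180:280,140:260],None,fx=6,fy=6)[:,:,::-1])
E
```

```text
pos [619.7  17.8  30.3] jaw yaw 0.78 d [   0.5 -117.8   -1.3] roll -0.02 or 180.0 -180.0 F [ -0.2  -15.08  -1.57] w 0.0176 t 22.225 q6 -0.04 xaxis [ 4.0e-04 -1.9e-03 -1.0e+00]
```

View pics/t8.png

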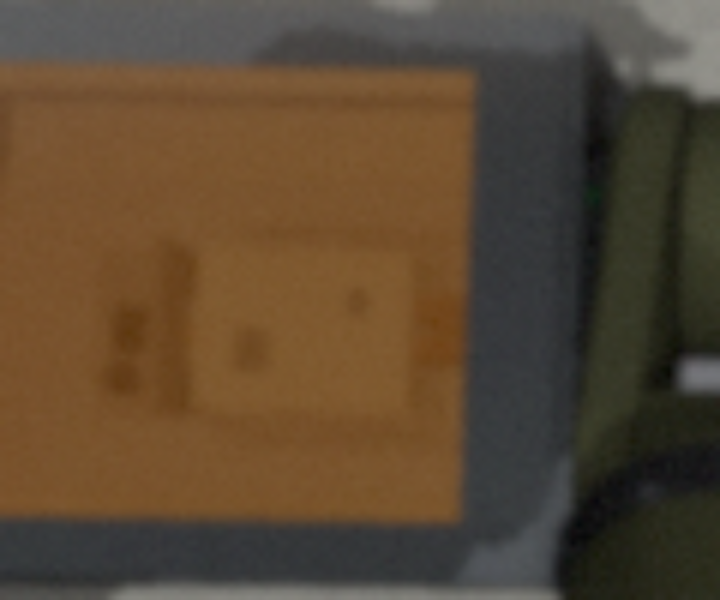

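The block is against the end stop (front edge at about (195,330) in the crop) and the force rose from 3 to 15 N over about 3 mm, so this is rubber. I ease off slightly and hold.

>>> servo_tool --motion '[0, -0.5, 0, 0, 0, -0.5, 0, 0, 0, -0.5, 0, 0]'

```text
time_s: 22.65
ee_pos: [0.6197, 0.0177, 0.0302]
eef_rot: [-1.364, 1.57, -1.351]
force: [1.0, -10.3, -2.1]
grip_width: 0.0173
```

>>> servo_tool --motion '[0, -1, 0, 0, 0, -2, 0, 0, 0, -4, 0, 0, 0, -7, 0, 0, 0, -11, 0, 0, 0, -16, 0, 0, 0, -21, 0, 0, 0, -26, 0, 0, 0, -31, 0, 0, 0, -36, 0, 0, 0, -42, 0, 0, 0, -48, 0, 0, 0, -54, 0, 0, 0, -60, 0, 0]'

```text
time_s: 24.4
ee_pos: [0.6205, -0.0419, 0.0301]
eef_rot: [-0.503, 1.571, -0.49]
force: [0.9, -2.2, -1.9]
grip_width: 0.0176
```

>>> servo_tool --motion '[0, -5, 0, 0, 0, -10, 0, 0, 0, -16, 0, 0, 0, -22, 0, 0, 0, -28, 0, 0, 0, -40, 0, 0, 0, -55, 0, 0, 0, -75, 0, 0, 0, -95, 0, 0, 0, -120, 0, 0, 0, -145, 0, 0, 0, -165, 0, 0, 0, -180, 0, 0, 0, -185, 0, 0, 0, -185, 0, 0]'

```text
time_s: 26.28
ee_pos: [0.623, -0.2262, 0.03]
eef_rot: [2.14, 1.571, 2.154]
force: [0.9, 0.0, -0.5]
grip_width: 0.0174
```

```bash
python3 - <<'E'
from h import *
plan([470,-96,60],103.4)
c,R,t=cam('top'); cv2.imwrite('pics/t9.png',cv2.resize(c['color'][150:330,120:420],None,fx=2.6,fy=2.6)[:,:,::-1])
c,R,t=cam('side'); cv2.imwrite('pics/s9.png',cv2.resize(c['color'][180:440,230:540],None,fx=2.5,fy=2.3)[:,:,::-1])
E
```

```text
pos [ 623.  -226.2   30. ] jaw yaw 0.8 d [ -30.   132.4 -151.2] roll -12.6 or 167.4 -192.6 F [ 0.92  0.   -0.53] w 0.0174 t 26.275 q6 -0.42 xaxis [-1.e-04  1.e-04 -1.e+00]
```

View pics/t9.png

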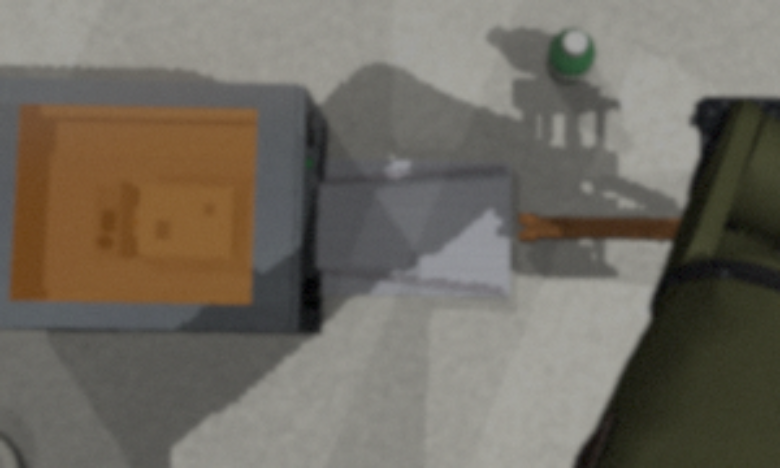

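View pics/s9.png

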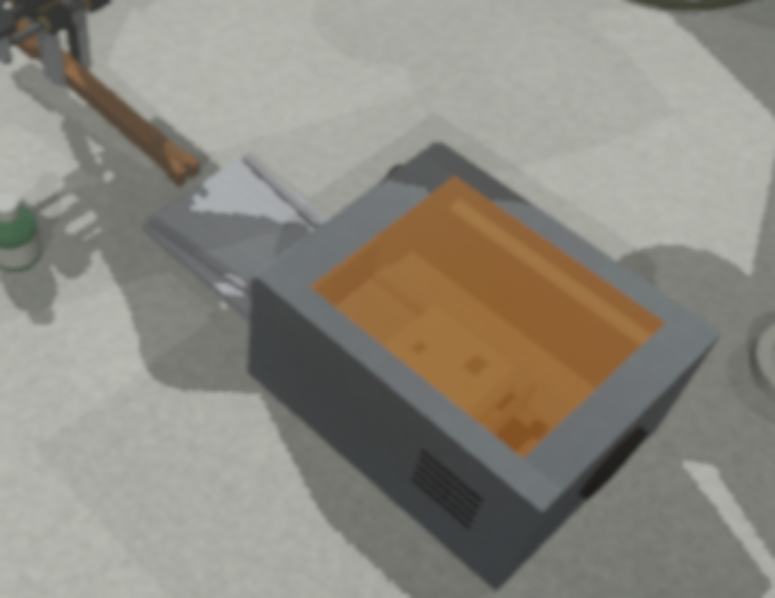

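The block sits at the buffers (front edge at about (138,225) in the crop) and the stick is clear of the bed. Next I return the stick to its original spot on the bench.

>>> servo_tool --motion '[-15, 0, 0, 0, -40, 5, -10, 0, -50, 20, -30, -2, -50, 45, -55, -5, -50, 75, -85, -8, -50, 105, -118, -10.5, -50, 125, -142, -12, -50, 132, -151, -12.6, -50, 132, -151, -12.6, -50, 132, -151, -12.6]'

```text
time_s: 27.62
ee_pos: [0.471, -0.097, 0.0803]
eef_rot: [-0.566, 1.57, -0.333]
force: [-0.2, -0.1, -0.5]
grip_width: 0.0179
```

```bash
python3 -c "
from h import *
plan([470,-96,2.3],103.4)"
```

```text
pos [471.  -97.   80.3] jaw yaw 13.36 d [78.   1.2 -0.8] roll -0.04 or 180.0 -180.0 F [-0.18 -0.05 -0.54] w 0.0179 t 27.625 q6 -0.51 xaxis [ 8.e-04 -3.e-04 -1.e+00]
```

>>> servo_tool --motion '[20, 0, 0, 0, 45, 0, 0, 0, 65, 0, 0, 0, 73, 0, 0, 0, 76, 0, 0, 0, 77.5, 0, 0, 0, 77.5, 0, 0, 0]'

```text
time_s: 28.5
ee_pos: [0.4706, -0.0966, 0.0031]
eef_rot: [-0.503, 1.57, -0.269]
force: [1.1, -1.8, 3.9]
grip_width: 0.0177
```

>>> servo_tool --motion '[0, 0, 0, 0, 0, 0, 0, 0, 0, 0, 0, 0, 0, 0, 0, 0]' --gripper 0.7

```text
time_s: 29.0
ee_pos: [0.4701, -0.0964, 0.0025]
eef_rot: [2.648, 1.571, 2.882]
force: [0.8, 0.6, 0.3]
grip_width: 0.054
```

>>> servo_tool --motion '[-10, 0, 0, 0, -40, 0, 0, 0, -80, 0, 0, 0, -120, 0, 0, 0, -150, 0, 0, 0, -160, -30, 0, 0, -165, -80, 0, 0, -165, -130, 0, 0, -165, -180, 0, 0, -165, -210, 0, 0, -165, -210, 0, 0]'

```text
time_s: 30.38
ee_pos: [0.5186, -0.3021, 0.1676]
eef_rot: [2.634, 1.571, 2.866]
force: [-0.9, -0.0, -0.7]
grip_width: 0.0658
```

```bash
python3 - <<'E'
from h import *
plan([470,-96,60],103.4)
c,R,t=cam('top'); cv2.imwrite('pics/t10.png',c['color'][:,:,::-1])
P=cloud(c,R,t); hsv=cv2.cvtColor(c['color'],cv2.COLOR_RGB2HSV)
m=(hsv[:,:,1]>100)&(hsv[:,:,2]>60);m[:280]=0;m[335:]=0;m[:,:245]=0;m[:,390:]=0
print('stick z',np.nanpercentile(P[m][:,2],[5,50,95]),m.sum())
c,R,t=cam('side'); cv2.imwrite('pics/s10.png',c['color'][:,:,::-1])
E
```

```text
pos [ 518.6 -302.1  167.6] jaw yaw 13.28 d [1.076e+02 2.117e+02 1.000e-01] roll -0.12 or 179.9 -180.1 F [-0.95 -0.05 -0.72] w 0.0658 t 30.375 q6 -0.82 xaxis [-2.e-04  0.e+00 -1.e+00]
stick z [0.01902402 0.02212656 0.02513525] 902
```

View pics/t10.png

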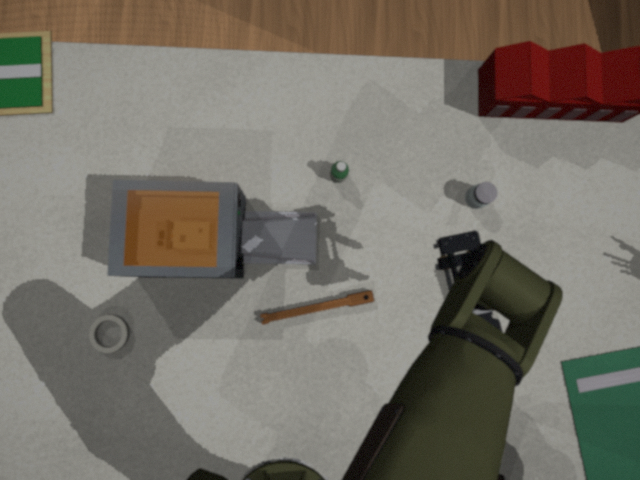

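View pics/s10.png

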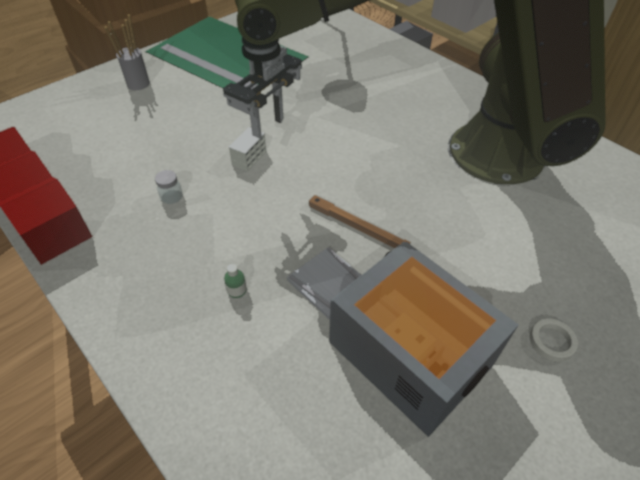

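```bash
python3 - <<'E'
from h import *
a=cv2.imread('pics/t8.png'); c,R,t=cam('top'); b=cv2.resize(c['color'][180:280,140:260],None,fx=6,fy=6)[:,:,::-1]
f=lambda i:cv2.cvtColor(np.ascontiguousarray(i),cv2.COLOR_BGR2GRAY).astype(np.float32)
a,b=f(a),f(b)
for nm,(y0,y1,x0,x1) in {'block holes':(280,385,225,385),'stop (fixed)':(290,400,95,160)}.items():
    T=a[y0:y1,x0:x1]; r=cv2.matchTemplate(b[y0-30:y1+30,x0-30:x1+30],T,cv2.TM_CCOEFF_NORMED); _,v,_,l=cv2.minMaxLoc(r); print(nm,v,'shift px',(l[0]-30)/6,(l[1]-30)/6)
cv2.imwrite('pics/t11.png',b)
E
```

```text
block holes 0.9449183940887451 shift px 0.8333333333333334 0.0
stop (fixed) 0.9684514999389648 shift px 0.0 0.0[ WARN:0@2.410] global loadsave.cpp:1063 imwrite_ Unsupported depth image for selected encoder is fallbacked to CV_8U.
```

View pics/t11.png

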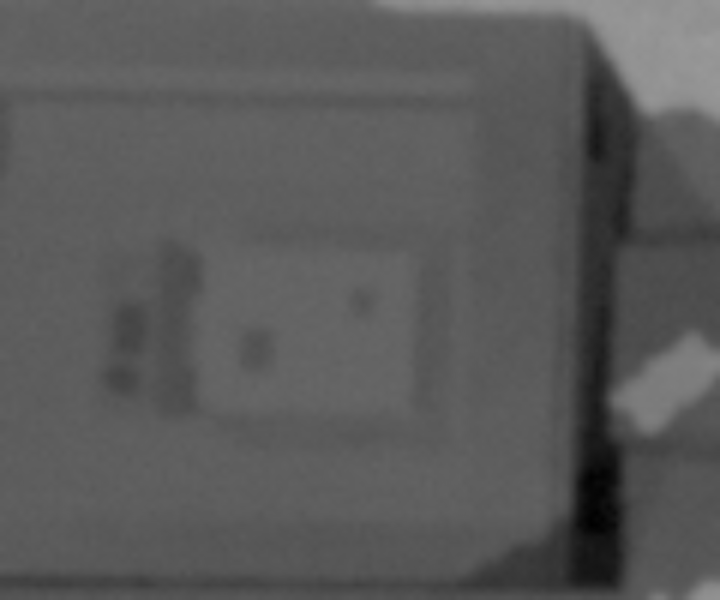

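```bash
python3 -c "
from h import *
print(ctrl.hand_in()); o=ctrl.get_obs(); print(o['time_s'])"
```

```text
the job is handed in; nothing more can be done
None
the job is handed in; nothing more can be done
```

I fed the block through the flap with the push stick until the plate was on the rubber buffers, drew the stick out and laid it back on the bench. I handed the job in at about 31 s; no verdict is reported.

- **Push:** I gripped the stick about 165 mm behind its tip and pushed at 8 to 24 mm/s. The highest wrist force I read was about 15 N, and readings came only at the end of each move. On the rubber the force rose from 3 to 15 N in about 3 mm, and I then held it at about 10 N for 0.4 s.
- **Plate home:** After I let go, the camera showed the block springing back about 1.8 mm, against about 2.1 mm of rubber compression worked out from the force. That puts the plate about at the rubber face, inside the 2 mm limit, but only to roughly 0.5 mm by my estimate.
- **Stop position:** The image put the buffer face at about cabinet x = 146, which fits the force rise.
- **Stick and bystanders:** The stick lies flat and released at its original spot, top at 22 mm. The bystanders look unmoved in both pictures, and the arm is clear of everything.
- **Not checked:** The flap is hidden from both cameras, so I did not see it shut. I take it as shut because the stick came fully clear and the block is past the point where the flap can fall.

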